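Set the coffee grinder one notch finer and lock it

TASK

Set the hand coffee grinder on the counter one notch finer: turn its slotted castle nut clockwise (seen from above), never backwards, just until the sprung locking pin clicks into the next slot, and do not force the nut on against the pin. Then let go of the nut and gently push the locking pin fully home into the cross hole. Leave the moka pot, cup, sugar tin and jar alone.

Things in the scene. Friction and masses are not known exactly. Their poses are not given: they have to be found in the camera images.
- nut_grip (a point): Point to grip on the axis (vertical) of the grinder's steel castle nut: centre height of a grip on its round knurled neck, 42 mm across, from 22 mm below to 16 mm above this point. Grip from above at any yaw with the fingertips no lower than 18 mm below this point, clear of the wider skirt and the pin's guide block (tops 22 and 20 mm below). Its axes turn with the nut but do not tell where the slots are.
- nut_skirt (a point): On the nut's axis, mid-height of the castle skirt under its neck: 52 mm across, 14 mm tall, with six slots 8 mm wide, open to the outside, 60 degrees apart, at an unknown angle to this point's axes. 28 mm below the grip point nut_grip, 14 mm above the grinder's steel top plate, level with the pin.
- nut (a joint): Angle (rad) the nut has been turned from its start, positive clockwise from above (finer). The next slot reaches the pin after 0.3 to 0.8 rad, different each time, shown by no reading: feel for it. Friction about 0.45 N m; it stays where left. Once the pin has clicked in, a hard stop blocks the nut after up to 0.2 rad of play: the turning torque rises sharply.
- pin (a joint): Travel (m) of the sprung locking pin towards the nut's axis: 0 to 0.003 while its nose rides on the skirt, about 0.009 when its spring has clicked it into a slot, 0.018 fully home in the spindle's cross hole (hard stop). The spring does not bring it home: from 0.009 on it must be pushed, against about 4 N (up to 12 N if the nut was left bearing on it), and it stays where it is left.
- pin_push (a point): Centre of the outer face of the pin's upright steel paddle (26 mm wide, 8 thick, from 13 mm below to 15 mm above this point): push here, along this point's x axis, which points level to the nut's axis, 78 mm away at travel 0. The grinder's top plate is 16 mm below and ends 67 mm from the nut's axis; outside it is free space. The nut's top is 42 mm above this point.
- grinder: The fixed hand coffee grinder, a wooden box 140 x 140 mm with a steel top plate 90 mm above the counter; origin under its centre, on the counter, below the nut's axis. Its x axis is the direction in which the pin is pushed (the pin is on its -x side). A small crank sticks out low on its +x side.
- moka_mid (a point): Bystander: aluminium moka pot, 170 mm tall, 92 mm across with a handle reaching 85 mm from its axis; this point is on its axis 80 mm up. Leave alone.
- cup_mid (a point): Bystander: red espresso cup, 58 mm tall, 62 mm across with a handle; this point is on its axis half-way up. Leave alone.
- tin_mid (a point): Bystander: round stainless steel sugar tin, 87 mm tall and 87 mm across; this point is on its axis half-way up. Leave alone.
- jar_mid (a point): Bystander: glass jar, 125 mm tall, 72 mm across; this point is on its axis half-way up. Leave alone.
Things that resemble listed ones, but are neither listed nor needed, are in the scene too. Of the things that look like the grinder, the largest one is meant.

How it is judged (in metres and radians):
On the way, in this order (a step that is already met when the one before it is completed fails the run):
1. the nut has been turned clockwise until the sprung pin has clicked into the next slot (value of joint pin between 0.006 and 0.013 m and value of joint nut between 0.15 and 0.95 rad), for 0.2 s.
2. the pin has been pushed fully home (value of joint pin above 0.0165 m), for 0.2 s.
At the end, for the whole second after the job is handed in: The nut stands with the next slot clockwise at the pin (turned 0.15 to 0.95 rad from the start) and the locking pin is home in the cross hole, within 1.5 mm of its stop (value of joint pin above 0.0165 m and value of joint nut between 0.15 and 0.95 rad); the robot touches nothing.
It fails at once if the nut is turned backwards (more than 0.12 rad behind its start) (value of joint nut below -0.12 rad).
It fails at once if the nut is forced against the pin (or the pin against the nut) with more than 25 N (contact force between pin and nut above 25 N).
It fails at once if the pin is pushed with more than 25 N (contact force between pin and the arm above 25 N).
It fails at once if the pin is pushed by the fingers with more than 25 N (contact force between pin and the fingers above 25 N).
It fails at once if the moka pot, cup, sugar tin or jar is disturbed (moved more than 15 mm) (distance of any of moka_mid, cup_mid, tin_mid, jar_mid from where it was at the start of the episode above 0.015 m).
It also fails if it takes over 70 s, if anything falls off the work surface, if the arm or the gripper's body presses on something with over 40 N, if the wrist force passes 120 N, or if a joint passes its speed limit or range.

ROBOT

A 7-joint arm with a two-finger parallel gripper is mounted at the origin on the work surface. World frame = base frame: x ahead of the robot, y to its left, z up, the work surface at z = 0. Lengths are in m, angles in degrees, forces in N, time in s.
With the tool pointing down it reaches from about 0.425 to 0.875 m from the base axis. Payload 4.7 kg.
Tool frame: the origin (TCP) lies between the finger pads; the fingertips stand 25 mm ahead of it and the grasp point (between the pads) lies 6 mm ahead of it (bot.tcp_to_tips is the distance from the TCP to the fingertips, in m); z points along the fingers, y is the direction in which the jaws open and shut (so a half turn about z gives the same grasp; the last joint's range is limited). The gripper opens to 85 mm and grips with 20 to 120 N. Pads are 22 mm wide; open, the fingers measure 114 mm over their backs; the gripper's body (76 mm by 85 mm) begins 54 mm behind the grasp point. The pads swing forward as they close: fully open they stand 13 mm farther back than shut.
Start: joints at [-68.234, 18.392, -4.016, 83.108, 1.295, 78.541, -3.26], TCP at [0.233, 0.607, 0.222] pointing down, gripper open.
Joint ranges: [-163.93, 163.93], [-17.29, 119.83], [-79.2, 71.16], [3.27, 140.29], [-89.18, 269.18], [5.43, 117.66], [-154.24, 154.24]. Speed limits (degrees/s): [147.25, 147.25, 180, 180, 180, 180, 180].

INTERFACE

Orientations are given as [roll, pitch, yaw] about the fixed x, y, z axes, in that order (R = Rz(yaw) Ry(pitch) Rx(roll)).
In Python, from workcell import bot gives the robot as it stands. The module is installed in compiled form; this text tells all that it offers.
- The arm moves only by the shell command python3 -m jog 'ROWS'. ROWS is JSON, a list of rows, each a list of 3 entries, a list of its own where there are three numbers: the shift along the tool's x, y, z in m, then the turn about the tool's z in degrees, then the finger opening in m, from 0 to 0.0854. In form: [[[tx, ty, tz], yaw, hand], ...]. A call has 1 to 12 rows; each row is the pose to reach, as a shift and turn from the pose commanded when the call began, along the tool's axes at that moment; what a row does not reach only later rows make up. A row lasts 1/10 s, in which the tool goes at most 50 mm and 8.59 degrees, less where a joint would pass 70% of its speed; a pose out of reach is approached as far as the arm can. A call with a gripper value outside its range is refused whole. The fingers move at their own pace and stop on an object; the grip force is fixed at half the most. Time passes only in rows, so rows that repeat a pose let the fingers close. It gives the time, the measured TCP pose, the force and the opening at its end, in the units of the state.
- bot.get_state(): the state, without advancing time (a new reading comes with each control period).
- bot.get_image(name): name is "side" or "top" or "wrist"; returns a dict with "image" (400x640x3 uint8, blue, green, red), "fovy" (degrees; the focal length in pixels is half the picture's height over the tangent of half this angle, whatever the lens; pixels are square), "cx", "cy" (the principal point, pixels), "pose" (4x4, takes a point from camera to world coordinates). Camera axes: x right, y up, looking along -z (the intrinsics and any distortion apply to the point x, -y, -z); pixel columns grow to the right and rows downward; lengths in m; the calibration is good to about 2 mm. A picture is of the moment at which its call begins. There is no depth.
- bot.sign_off(): hands the job in, once; it reports no verdict.
The state is a dict: "time_s": time; "q": joint angles; "dq": joint speeds; "joint_efforts": joint torques, N m; "tcp_pos": TCP position; "tool_rot": TCP orientation; "wrist_force": force on the tool from outside, world axes, zero at the start; "moment": the same for the moment, N m; "finger_gap": finger opening in m.
Only numpy, scipy, OpenCV 4.12 (cv2) and the standard library are available. Lean on these libraries where they do the work, as an engineer would, in place of code of your own. Each camera call takes 0.05 s, during which the arm holds its last target.

## Working session

There is one attempt and no reset: what is moved stays moved. The work goes in short steps, Python scripts to look and compute and a shell command to move; the robot and the scene stay as the last step left them, time stands still between calls to the robot, and variables do not carry over. Pictures are saved under pics/ and viewed, and the job is handed in when it is done.

```bash
mkdir -p pics; python3 - <<'E'
from workcell import bot
import cv2,json,numpy as np
s=bot.get_state();print(s, bot.tcp_to_tips)
for n in("side","top","wrist"):
    d=bot.get_image(n);cv2.imwrite(f"pics/{n}0.png",d["image"]);print(n,d["fovy"],d["cx"],d["cy"],np.round(d["pose"],4).tolist(),[k for k in d])
E
```

```text
{'time_s': 0.0, 'q': array([-68.23546521,  18.43951454,  -4.0156778 ,  83.17315557,
         1.29398132,  78.54171795,  -3.26095626]), 'dq': array([ 0.00610849, -0.12275646,  0.03905657, -0.04793255, -0.01556733,
       -0.02571669,  0.0945361 ]), 'joint_efforts': array([ 2.64839491e-05, -4.93595195e+01, -3.82270301e-01, -3.14317417e+01,
        1.30312226e-02,  1.17565133e-02,  1.85039431e-05]), 'tcp_pos': array([0.2323242 , 0.60647552, 0.22053368]), 'tool_rot': array([-1.79890798e+02,  4.67757765e-03,  1.59044160e+02]), 'wrist_force': array([0.24344952, 0.48890439, 0.23092022]), 'moment': array([ 0.00992372,  0.00018715, -0.02776489]), 'finger_gap': 0.08565565447614518} 0.025
side 44.84001963698046 313.0466711221372 199.33345561801227 [[0.9523, 0.1951, -0.2346, 0.2527], [-0.305, 0.5891, -0.7483, -1.0012], [-0.0078, 0.7842, 0.6205, 0.9171], [0.0, 0.0, 0.0, 1.0]] ['image', 'fovy', 'cx', 'cy', 'pose']
top 42.57618347167443 315.0438680207989 199.83250513945248 [[0.0149, 0.972, -0.2346, 0.2366], [-0.9999, 0.0146, -0.0028, -0.0184], [0.0007, 0.2346, 0.9721, 1.4962], [0.0, 0.0, 0.0, 1.0]] ['image', 'fovy', 'cx', 'cy', 'pose']
wrist 70.59131716565494 317.3263513574179 204.68173770707037 [[0.3569, -0.8977, -0.2583, 0.1679], [0.9341, 0.3425, 0.1002, 0.6312], [-0.0015, -0.2771, 0.9608, 0.3737], [0.0, 0.0, 0.0, 1.0]] ['image', 'fovy', 'cx', 'cy', 'pose']
```

View pics/side0.png

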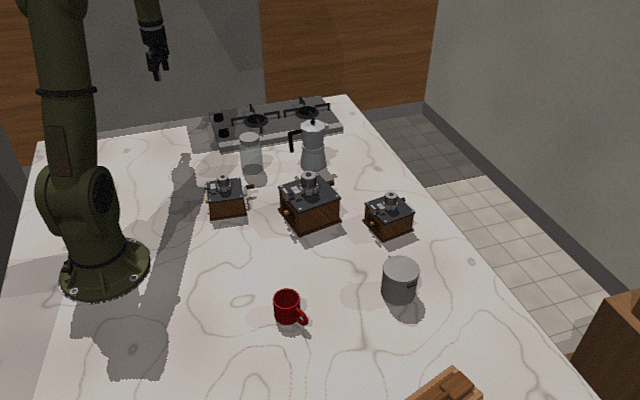

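View pics/top0.png

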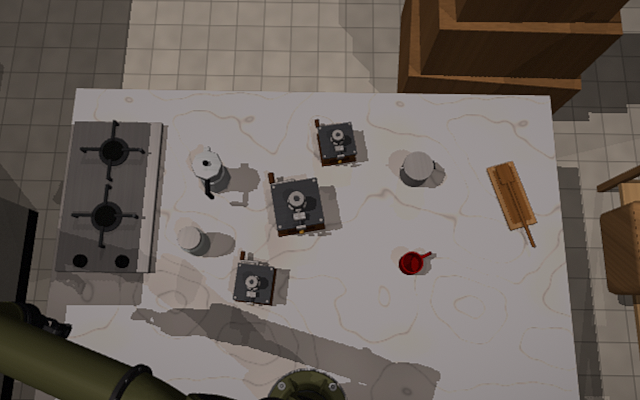

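View pics/wrist0.png

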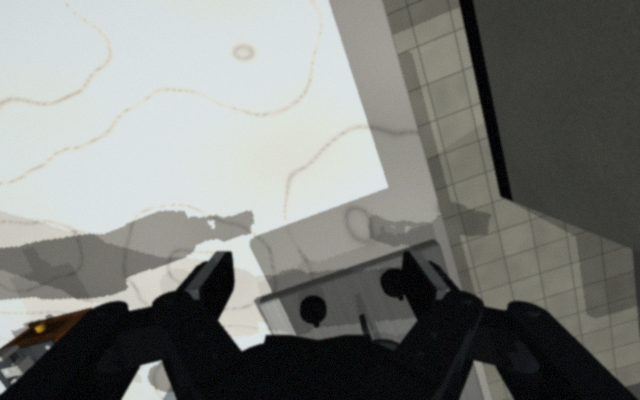

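```bash
python3 - <<'E'
import cv2,numpy as np
a=cv2.imread("pics/top0.png")[165:245,255:345];b=cv2.imread("pics/side0.png")[160:245,265:355]
cv2.imwrite("pics/z0.png",np.hstack([cv2.resize(x,(400,400),interpolation=cv2.INTER_CUBIC) for x in(a,b)]))
E
```

```text
(no output)
```

View pics/z0.png

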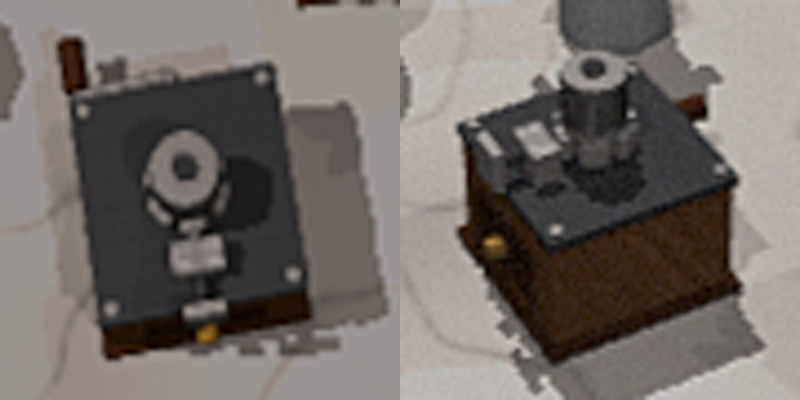

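```bash
cat > h.py <<'E'
import numpy as np,cv2
from workcell import bot
def ray(d,u,v):
    f=200/np.tan(np.radians(d["fovy"])/2);P=np.array(d["pose"])
    r=P[:3,:3]@np.array([(u-d["cx"])/f,-(v-d["cy"])/f,-1]);return P[:3,3],r
def plane(d,u,v,z):
    o,r=ray(d,u,v);return o+r*(z-o[2])/r[2]
def proj(d,p):
    f=200/np.tan(np.radians(d["fovy"])/2);P=np.array(d["pose"]);c=P[:3,:3].T@(np.array(p)-P[:3,3]);return d["cx"]+f*c[0]/-c[2],d["cy"]-f*c[1]/-c[2]
E
python3 - <<'E'
from h import *
d=bot.get_image("top")
Z=lambda x,y:(255+x*.225-.39,165+y*.2-.4)
S=[plane(d,*Z(*p),.09) for p in[(83,110),(264,76),(293,273),(111,308)]]
print(np.round(S,4));c=np.mean(S,0);print("centre",c,[np.linalg.norm(S[i]-S[i-1]) for i in range(4)])
a=np.arctan2(*(S[0]+S[1]-S[2]-S[3])[1::-1]);print("xdir deg",np.degrees(a))
print("hole",plane(d,*Z(184,167),.148))
print("paddle top",plane(d,*Z(206,306),.121), "pred",c-.074*np.array([np.cos(a),np.sin(a),0]))
e=bot.get_image("side")
Z=lambda x,y:(265+(x-400)*.225-.39,160+y*.2125-.4)
print("side hole",plane(e,*Z(594,69),.148))
T=[plane(e,*Z(*p),.09) for p in[(477,123),(555,230),(719,169)]];print(np.round(T,4),(T[0]+T[2])/2)
E
```

```text
[[ 0.6128  0.1047  0.09  ]
 [ 0.6346 -0.0105  0.09  ]
 [ 0.5206 -0.0305  0.09  ]
 [ 0.499   0.0833  0.09  ]]
centre [0.56674018 0.03674324 0.09      ] [np.float64(0.11579611176796906), np.float64(0.11720666474200338), np.float64(0.11572631181718238), np.float64(0.1157628203398677)]
xdir deg 10.296718903715016
hole [0.56631446 0.03706849 0.148     ]
paddle top [0.49520089 0.02286574 0.121     ] pred [0.49393193 0.02351604 0.09      ]
side hole [0.56483607 0.03569987 0.148     ]
[[ 0.5003  0.0837  0.09  ]
 [ 0.5188 -0.03    0.09  ]
 [ 0.6322 -0.0078  0.09  ]] [0.56623416 0.03792199 0.09      ]
```

```bash
python3 -m jog '[[[0,0,-0.03],0,0.0854],[[-0.09,-0.07,-0.03],-4,0.0854],[[-0.12,-0.09,-0.03],-8,0.0854],[[-0.15,-0.12,-0.03],-12,0.0854],[[-0.19,-0.15,-0.03],-16,0.0854],[[-0.22,-0.18,-0.03],-20,0.0854],[[-0.26,-0.21,-0.03],-24,0.0854],[[-0.30,-0.24,-0.03],-28,0.0854],[[-0.33,-0.265,-0.03],-32,0.0854],[[-0.36,-0.29,-0.03],-36,0.0854],[[-0.39,-0.31,-0.03],-36,0.0854],[[-0.39,-0.31,-0.03],-36,0.0854]]'
python3 -c "
from h import *
s=bot.get_state();print(s['q'],s['tcp_pos'],s['tool_rot'])"
```

```text
time_s: 1.45
tcp_pos: [0.4895, 0.1699, 0.252]
tool_rot: [-179.8, 0.1, -165.7]
wrist_force: [-0.6, -0.3, -0.7]
finger_gap: 0.0858
[-37.79698289   1.10691513  15.86060887  99.6791237   -0.10523308
  79.18972391  82.40204313] [0.48945368 0.16989802 0.25199399] [-1.79811423e+02  9.21970304e-02 -1.65678122e+02]
```

```bash
python3 -m jog '[[[-0.013,-0.048,0],0,0.0854],[[-0.026,-0.096,0],-4,0.0854],[[-0.0412,-0.1478,0],-8,0.0854],[[-0.0412,-0.1478,0],-8,0.0854],[[-0.0412,-0.1478,0],-8,0.0854],[[-0.0412,-0.1478,0],-8,0.0854]]'
python3 -c "
from h import *
s=bot.get_state();print(s['q'],s['tcp_pos'],s['tool_rot'],s['moment'])
d=bot.get_image('wrist');cv2.imwrite('pics/w1.png',d['image'])
c=np.array([.566,.037]);a=np.radians(10.3);x=np.array([np.cos(a),np.sin(a)])
print(proj(d,[*c,.148]),proj(d,[*(c-.074*x),.121]),d['pose'][:3,3])"
```

```text
time_s: 2.05
tcp_pos: [0.5634, 0.0479, 0.2514]
tool_rot: [179.9, -0.0, -156.9]
wrist_force: [-0.5, 0.2, -0.8]
finger_gap: 0.0855
[-28.56294833   7.34542167  23.25442558  93.70194018  -3.00506638
  79.59834035 108.19973677] [0.56344487 0.04788115 0.2513662 ] [ 1.79928338e+02 -1.98563543e-02 -1.56866065e+02] [-0.01181551  0.0262328   0.01111476]
(np.float64(306.54622826324555), np.float64(198.20634112940573)) (np.float64(323.940586159531), np.float64(118.33912891418204)) [0.50005737 0.0194653  0.40450529]
```

View pics/w1.png

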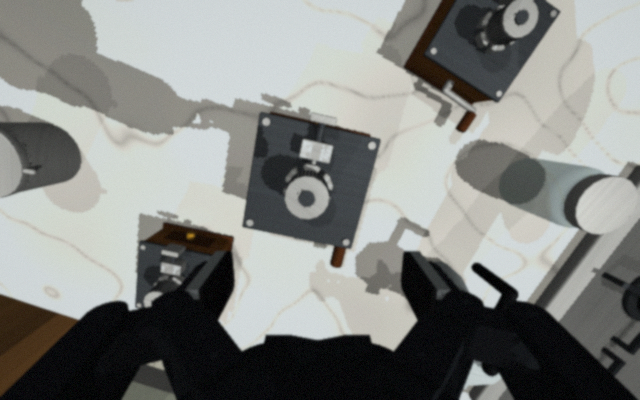

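```bash
python3 -m jog '[[[0,0,0],0,0.0854],[[0,0,0],0,0.0854]]'
python3 -c "
from h import *
s=bot.get_state();print(s['tcp_pos'],s['tool_rot'])"
```

```text
time_s: 2.3
tcp_pos: [0.5636, 0.0474, 0.2517]
tool_rot: [180.0, 0.0, -156.8]
wrist_force: [-0.2, 0.1, -0.4]
finger_gap: 0.0859
[0.56363274 0.04742526 0.25172992] [ 1.79976582e+02  1.64259790e-02 -1.56826808e+02]
```

```bash
python3 -m jog '[[[0.002,-0.0105,0],0,0.0854],[[0.002,-0.0105,0.02],0,0.0854],[[0.002,-0.0105,0.04],0,0.0854],[[0.002,-0.0105,0.06],0,0.0854],[[0.002,-0.0105,0.08],0,0.0854],[[0.002,-0.0105,0.08],0,0.0854],[[0.002,-0.0105,0.08],0,0.0854],[[0.002,-0.0105,0.08],0,0.0854]]'
python3 -c "
from h import *
s=bot.get_state();print(s['tcp_pos'],s['tool_rot'],s['moment'])
d=bot.get_image('wrist');cv2.imwrite('pics/w2.png',d['image'])
print(proj(d,[.566,.037,.148]))"
```

```text
time_s: 3.1
tcp_pos: [0.5672, 0.0353, 0.1731]
tool_rot: [-180.0, 0.1, -157.0]
wrist_force: [0.1, -0.3, -0.9]
finger_gap: 0.0853
[0.56718692 0.03531367 0.17306099] [-1.79966081e+02  1.26403713e-01 -1.56969436e+02] [-0.02309286 -0.00551185 -0.04550941]
(np.float64(321.8380775576982), np.float64(229.869393658189))
```

View pics/w2.png

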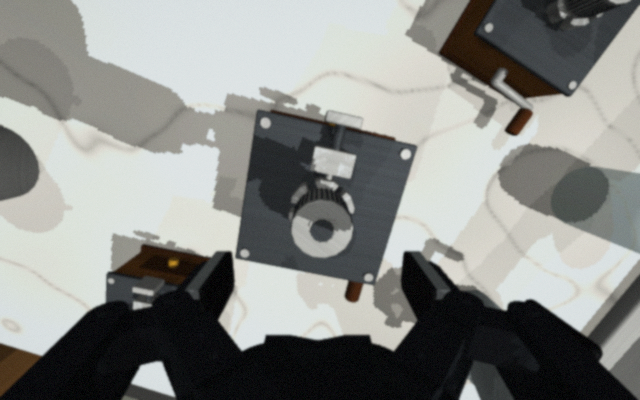

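```bash
python3 -m jog '[[[0.0005,0.002,0.01],0,0.0854],[[0.0005,0.002,0.02],0,0.0854],[[0.0005,0.002,0.03],0,0.0854],[[0.0005,0.002,0.03],0,0.0854],[[0.0005,0.002,0.03],0,0.0854],[[0.0005,0.002,0.03],0,0.06]]'
python3 -c "
from h import *
s=bot.get_state();print(s['tcp_pos'],s['tool_rot'],s['moment'],s['wrist_force'])"
```

```text
time_s: 3.75
tcp_pos: [0.5653, 0.0371, 0.1419]
tool_rot: [-180.0, 0.0, -157.0]
wrist_force: [0.9, -0.9, -0.1]
finger_gap: 0.0733
[0.56528862 0.03713654 0.14187627] [-1.79991791e+02  2.89232991e-02 -1.56962902e+02] [ 0.02198034  0.01034911 -0.01205466] [ 0.87630125 -0.91880382 -0.12155024]
```

Close on the neck.

```bash
python3 -m jog '[[[0,0,0],0,0.05],[[0,0,0],0,0.045],[[0,0,0],0,0.04],[[0,0,0],0,0.03],[[0,0,0],0,0.03],[[0,0,0],0,0.03],[[0,0,0],0,0.03]]'
python3 -c "
from h import *
s=bot.get_state();print(s['tcp_pos'],s['tool_rot'],s['moment'],s['wrist_force'])
d=bot.get_image('wrist');cv2.imwrite('pics/w3.png',d['image'])"
```

```text
time_s: 4.45
tcp_pos: [0.565, 0.0372, 0.1416]
tool_rot: [180.0, 0.0, -157.0]
wrist_force: [-0.9, 0.0, -0.5]
finger_gap: 0.0299
[0.56501276 0.0371892  0.14162852] [ 1.79998189e+02  3.59358003e-03 -1.56954241e+02] [ 0.02757933 -0.00012225 -0.0068468 ] [-0.88124654  0.00348248 -0.50630856]
```

View pics/w3.png

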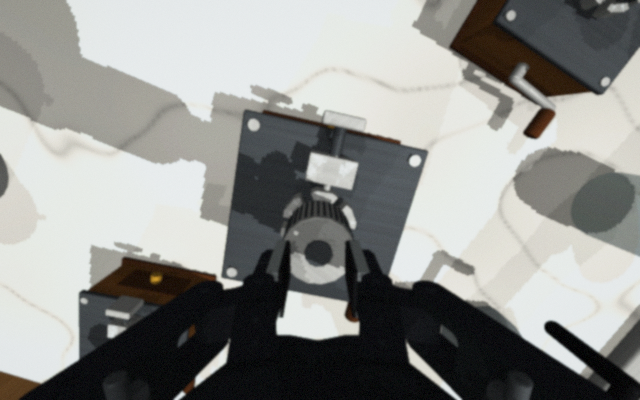

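```bash
python3 -m jog '[[[0,0,0],0,0.02],[[0,0,0],0,0.02],[[0,0,0],0,0.02]]'
python3 -c "
from h import *
s=bot.get_state();print(s['tcp_pos'],s['tool_rot'],s['moment'],s['wrist_force'])
d=bot.get_image('wrist');cv2.imwrite('pics/w4.png',cv2.resize(d['image'][160:340,220:430],None,fx=3,fy=3))
for p in([.565,.037,.148],[.565,.037,.136],[.565,.037,.117]):print(proj(d,p))"
```

```text
time_s: 4.8
tcp_pos: [0.565, 0.0372, 0.1416]
tool_rot: [180.0, 0.0, -157.0]
wrist_force: [-0.8, -0.9, -0.1]
finger_gap: 0.0201
[0.56504051 0.03718489 0.14163765] [ 1.79999738e+02  5.45563394e-03 -1.56958196e+02] [0.03462662 0.05558509 0.0222063 ] [-0.75470639 -0.90004733 -0.0518364 ]
(np.float64(318.8174898138797), np.float64(250.58000347200868))
(np.float64(318.7204094697012), np.float64(242.03051462305214))
(np.float64(318.59079298713704), np.float64(230.61569443775574))
```

View pics/w4.png

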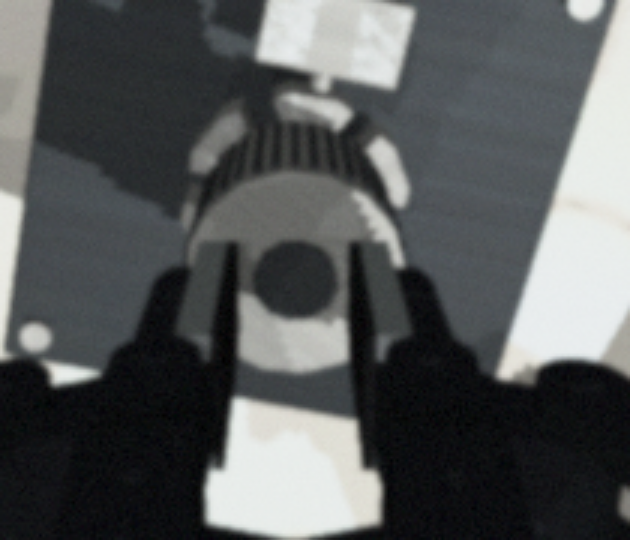

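```bash
python3 -c "
from h import *
d=bot.get_image('side');cv2.imwrite('pics/s4.png',cv2.resize(d['image'][60:260,220:400],None,fx=3.0,fy=3.0,interpolation=cv2.INTER_CUBIC))
for z in(.117,.1416,.148,.19):
  u,v=proj(d,[.565,.0372,z]);print(z,(u-220)*3,(v-60)*3)"
```

```text
0.117 264.93180716164807 369.1867887113789
0.1416 264.56034473862366 347.5585460720884
0.148 264.46230378875265 341.85015318773617
0.19 263.8040630604627 303.5243648869679
```

View pics/s4.png

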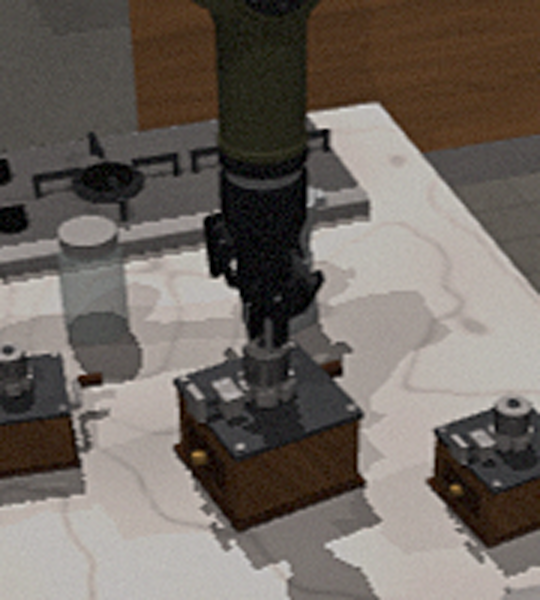

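```bash
for i in 1 2; do python3 -m jog '[[[0,0,0.001],0,0.02],[[0,0,0.001],0,0.02]]' | grep -E 'pos|force'; done; python3 -c "
from h import *
d=bot.get_image('wrist');cv2.imwrite('pics/w5.png',cv2.resize(d['image'][160:340,220:430],None,fx=3,fy=3))"
```

```text
tcp_pos: [0.5649, 0.0372, 0.1405]
wrist_force: [-0.1, -0.5, -0.0]
tcp_pos: [0.5649, 0.0372, 0.1395]
wrist_force: [-0.3, 0.4, -0.6]
```

View pics/w5.png

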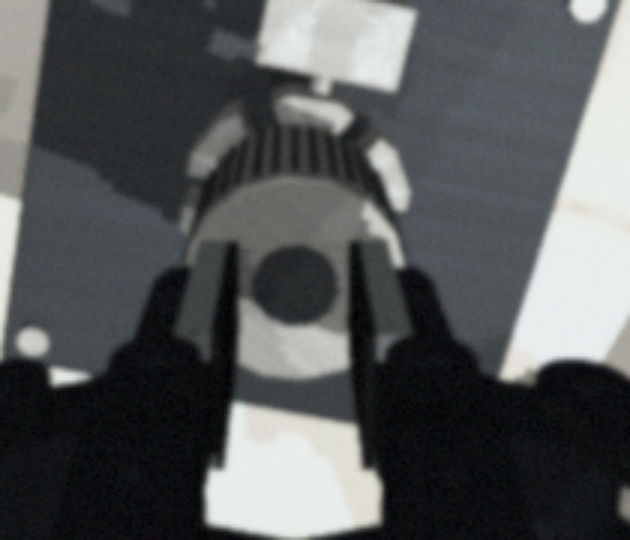

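```bash
for i in 1 2 3 4; do python3 -m jog '[[[0,0,0.001],0,0.02],[[0,0,0.001],0,0.02]]' | grep -E 'pos|force'; done
```

```text
tcp_pos: [0.565, 0.0372, 0.1386]
wrist_force: [0.9, 0.5, -0.6]
tcp_pos: [0.5653, 0.0372, 0.1385]
wrist_force: [-1.7, -0.5, 4.4]
tcp_pos: [0.5655, 0.0372, 0.1384]
wrist_force: [-3.2, -0.4, 10.2]
tcp_pos: [0.5657, 0.0373, 0.1383]
wrist_force: [-3.7, -0.4, 14.1]
```

```bash
python3 -m jog '[[[0,0,-0.010],0,0.02],[[0,0,-0.03],0,0.04],[[0,0,-0.03],0,0.0854],[[0,0,-0.03],0,0.0854],[[0,0,-0.03],0,0.0854],[[0,0,-0.03],0,0.0854],[[0,0,-0.03],0,0.0854]]'; python3 -c "
from h import *
s=bot.get_state();d=bot.get_image('wrist');print(s['tcp_pos'],s['tool_rot'])
t=s['tcp_pos'];y=np.radians(s['tool_rot'][2]);x=np.array([np.cos(y),np.sin(y),0])
# same geometry for gap20 picture: tip near edge 12mm in tool -z of TCP
for off in(0,.006,.011):
  u,v=proj(d,t+off*x+[0,0,.0095]);print(off,(u-220)*3,(v-160)*3)
R=d['pose'][:3,3]-t;print('cam rel tool',R@x,R[2])
cv2.imwrite('pics/w6.png',d['image'])"
```

```text
time_s: 6.85
tcp_pos: [0.5646, 0.0371, 0.1649]
tool_rot: [180.0, -0.1, -157.0]
wrist_force: [0.3, -0.9, -0.0]
finger_gap: 0.0851
[0.56463174 0.03714253 0.16490062] [ 1.79987281e+02 -6.28190447e-02 -1.56958836e+02]
0 297.3722302170115 279.5646442416278
0.006 297.457500535439 249.69900194507613
0.011 297.529957467611 224.32120509786924
cam rel tool 0.06933552168873963 0.1532009952083823
```

View pics/w6.png

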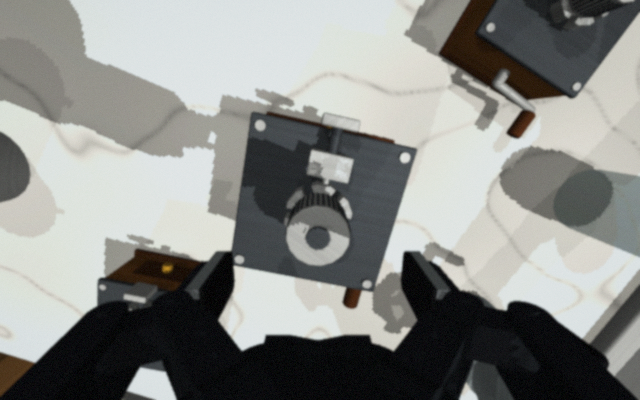

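```bash
python3 -m jog '[[[-0.001,0,0.01],0,0.0854],[[-0.001,0,0.02],0,0.0854],[[-0.001,0,0.03],0,0.0854],[[-0.001,0,0.04],0,0.0854],[[-0.001,0,0.05],0,0.0854],[[-0.001,0,0.058],0,0.0854],[[-0.001,0,0.058],0,0.0854],[[-0.001,0,0.058],0,0.07]]'; python3 -m jog '[[[0,0,0],0,0.06],[[0,0,0],0,0.05],[[0,0,0],0,0.045],[[0,0,0],0,0.04],[[0,0,0],0,0.03],[[0,0,0],0,0.03],[[0,0,0],0,0.03],[[0,0,0],0,0.03]]'; python3 -c "
from h import *
s=bot.get_state();d=bot.get_image('wrist');print(s['tcp_pos'],s['tool_rot'],s['moment'])
cv2.imwrite('pics/w7.png',d['image'])"
```

```text
time_s: 7.7
tcp_pos: [0.566, 0.0375, 0.1076]
tool_rot: [-180.0, -0.0, -157.0]
wrist_force: [0.5, -0.7, -0.6]
finger_gap: 0.073
time_s: 8.5
tcp_pos: [0.5662, 0.0378, 0.1083]
tool_rot: [180.0, 0.0, -157.0]
wrist_force: [-2.3, 0.7, 5.5]
finger_gap: 0.0407
[0.5662013  0.03775397 0.10829888] [ 1.79988529e+02  4.62226164e-02 -1.56952306e+02] [ 0.06004305  0.41048012 -0.01406006]
```

View pics/w7.png

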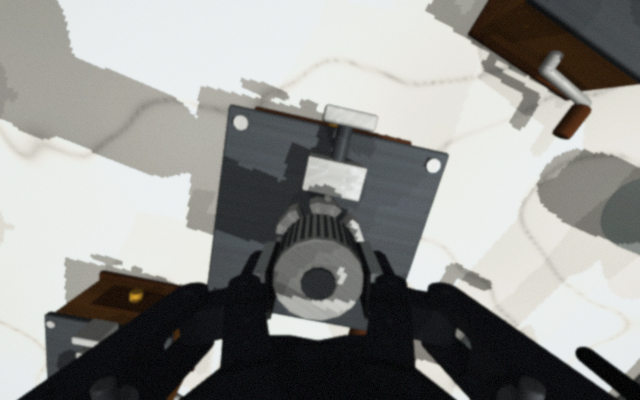

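```bash
cat > look.py <<'E'
from h import *
import sys
s=bot.get_state();d=bot.get_image('wrist');g=cv2.cvtColor(d['image'],cv2.COLOR_BGR2GRAY).astype(np.float32)
c=np.array([.566,.037]);a=np.radians(10.4);x=np.array([np.cos(a),np.sin(a)]);y=np.array([-x[1],x[0]])
rs=np.arange(.040,.082,.0005);out=[]
for l in(-.009,-.007,.007,.009):
    uv=np.array([proj(d,[*(c-r*x+l*y),.121]) for r in rs],np.float32)
    p=cv2.remap(g,uv[None,:,0],uv[None,:,1],cv2.INTER_LINEAR)[0]
    p=cv2.GaussianBlur(p[None],(5,1),1)[0];dp=np.diff(p)
    m=rs[:-1]>.055
    out.append(round(float(rs[:-1][m][np.argmax(dp[m])])*1000,1))
print("t",s['time_s'],"tcp",np.round(s['tcp_pos'],4),"yaw",round(s['tool_rot'][2],2),"gap",round(s['finger_gap'],4),"F",np.round(s['wrist_force'],1),"M",np.round(s['moment'],3),"paddle inner r mm",out)
if len(sys.argv)>1: cv2.imwrite(sys.argv[1],cv2.resize(d['image'][60:320,180:500],None,fx=2.3,fy=2.3))
E
python3 look.py; python3 -m jog '[[[0,0,0],1,0.03],[[0,0,0],2,0.03],[[0,0,0],3,0.03]]' >/dev/null; python3 look.py;python3 -m jog '[[[0,0,0],1,0.03],[[0,0,0],2,0.03],[[0,0,0],3,0.03]]' >/dev/null; python3 look.py
```

```text
t 8.55 tcp [0.5662 0.0378 0.1083] yaw -156.95 gap 0.0409 F [-1.8  0.9  6.1] M [ 0.063  0.361 -0.02 ] paddle inner r mm [69.5, 69.5, 69.5, 69.5]
t 8.9 tcp [0.5662 0.0377 0.1083] yaw -159.9 gap 0.0405 F [-1.5  0.3  5.5] M [0.08  0.397 0.464] paddle inner r mm [69.0, 69.5, 69.5, 69.5]
t 9.25 tcp [0.5663 0.0376 0.1083] yaw -162.91 gap 0.0408 F [-1.2 -0.1  5.8] M [-0.088  0.349  0.488] paddle inner r mm [69.0, 69.0, 69.5, 69.5]
```

```bash
for i in 1 2 3; do python3 -m jog '[[[0,0,0],1,0.03],[[0,0,0],2,0.03],[[0,0,0],3,0.03]]' >/dev/null; python3 look.py;done
```

```text
t 9.6 tcp [0.5663 0.0375 0.1083] yaw -165.91 gap 0.0403 F [-1.5 -0.3  5.2] M [-0.105  0.312  0.468] paddle inner r mm [69.0, 69.0, 69.5, 69.5]
t 9.95 tcp [0.5663 0.0375 0.1083] yaw -168.9 gap 0.0404 F [-1.6 -0.1  4.6] M [-0.12   0.292  0.554] paddle inner r mm [69.0, 69.0, 69.5, 69.5]
t 10.3 tcp [0.5663 0.0373 0.1083] yaw -171.91 gap 0.04 F [-1.5 -0.9  5.6] M [-0.167  0.335  0.469] paddle inner r mm [69.5, 69.5, 69.5, 69.5]
```

```bash
for i in 1 2 ; do python3 -m jog '[[[0,0,0],1,0.03],[[0,0,0],2,0.03]]' >/dev/null; python3 look.py pics/a$i.png;done
```

```text
t 10.55 tcp [0.5663 0.0373 0.1083] yaw -173.92 gap 0.0406 F [-2.3  0.   5.7] M [-0.224  0.379  0.439] paddle inner r mm [69.5, 69.5, 69.5, 69.5]
t 10.8 tcp [0.5663 0.0373 0.1083] yaw -175.91 gap 0.0407 F [-2.3 -0.6  6.2] M [-0.275  0.342  0.486] paddle inner r mm [69.0, 69.0, 69.5, 69.5]
```

View pics/a2.png

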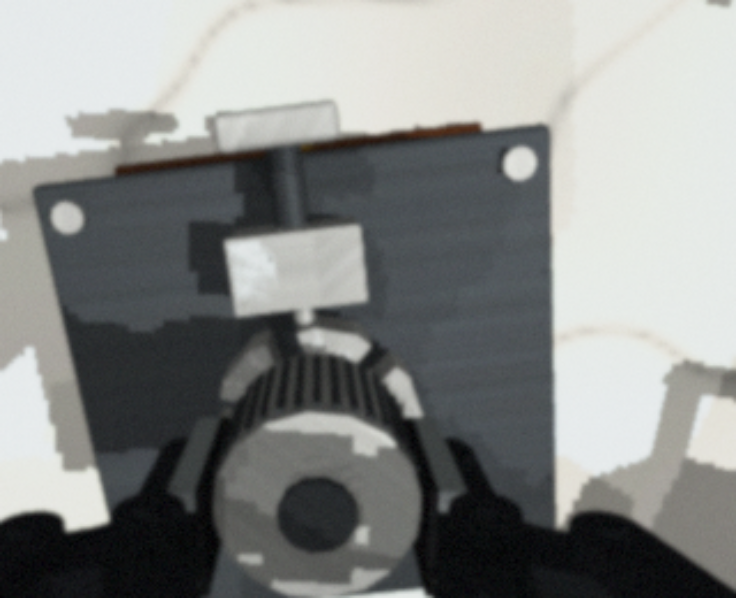

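```bash
for i in 3 4 5; do python3 -m jog '[[[0,0,0],1,0.03],[[0,0,0],2,0.03]]' >/dev/null; python3 look.py pics/a$i.png;done
```

```text
t 11.05 tcp [0.5663 0.0372 0.1083] yaw -177.92 gap 0.0406 F [-1.5 -0.6  5.5] M [-0.24   0.33   0.418] paddle inner r mm [69.0, 69.0, 69.0, 69.0]
t 11.3 tcp [0.5663 0.0371 0.1083] yaw -179.92 gap 0.0402 F [-1.6 -1.6  5.6] M [-0.309  0.363  0.451] paddle inner r mm [69.0, 69.0, 69.0, 69.0]
t 11.55 tcp [0.5663 0.0371 0.1083] yaw 178.07 gap 0.0405 F [-1.9 -0.2  6.5] M [-0.316  0.391  0.512] paddle inner r mm [68.5, 68.5, 68.5, 68.5]
```

```bash
for i in 6 7 8; do python3 -m jog '[[[0,0,0],1,0.03]]' >/dev/null; python3 look.py pics/a$i.png;done
```

```text
t 11.7 tcp [0.5663 0.0371 0.1083] yaw 177.09 gap 0.0403 F [-2.4 -1.6  6.5] M [-0.251  0.416  0.439] paddle inner r mm [67.5, 67.5, 68.0, 68.0]
t 11.85 tcp [0.5663 0.0371 0.1083] yaw 176.09 gap 0.041 F [-0.9 -0.9  5.3] M [-0.304  0.403  0.431] paddle inner r mm [67.0, 67.0, 67.0, 67.0]
t 12.0 tcp [0.5663 0.037  0.1083] yaw 175.08 gap 0.0408 F [-1.6 -0.8  4.7] M [-0.305  0.38   0.419] paddle inner r mm [66.5, 66.5, 66.5, 66.5]
```

View pics/a8.png

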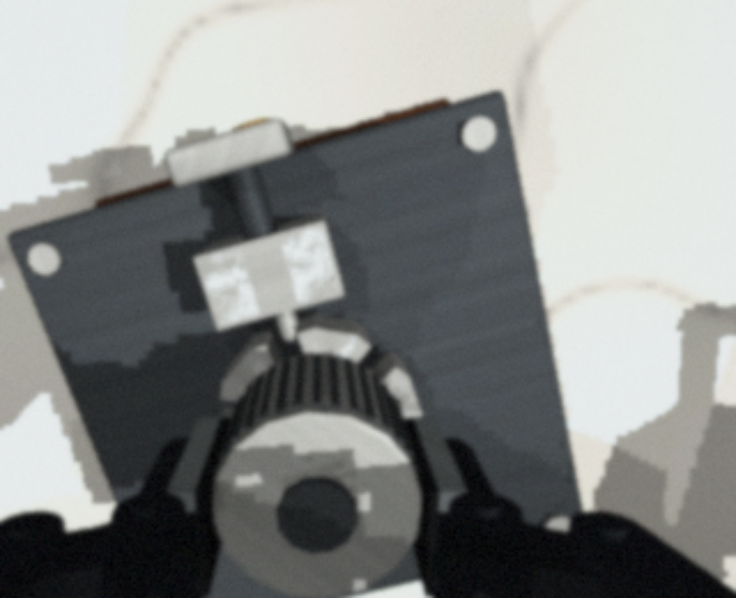

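```bash
for i in 9 10; do python3 -m jog '[[[0,0,0],1,0.03]]' >/dev/null; python3 look.py pics/a$i.png;done
```

```text
t 12.15 tcp [0.5662 0.037  0.1083] yaw 174.09 gap 0.0403 F [-1.6 -2.   6.2] M [-0.275  0.395  0.493] paddle inner r mm [60.5, 60.5, 60.5, 60.5]
t 12.3 tcp [0.5662 0.037  0.1083] yaw 173.09 gap 0.0403 F [-1.9 -1.5  6. ] M [-0.296  0.394  0.456] paddle inner r mm [60.5, 60.5, 60.5, 60.5]
```

```bash
python3 -m jog '[[[0,0,0],0,0.03],[[0,0,0],0,0.05],[[0,0,0],0,0.0854],[[0,0,0],0,0.0854],[[0,0,0],0,0.0854],[[0,0,0],0,0.0854],[[0,0,0],0,0.0854]]'; python3 look.py pics/b1.png
```

```text
time_s: 13.05
tcp_pos: [0.5659, 0.0376, 0.1076]
tool_rot: [180.0, -0.0, 173.0]
wrist_force: [0.2, -0.3, -0.9]
finger_gap: 0.0854
t 13.05 tcp [0.5659 0.0376 0.1076] yaw 173.04 gap 0.0854 F [ 0.2 -0.3 -0.9] M [-0.016  0.033 -0.013] paddle inner r mm [60.5, 60.5, 60.5, 60.5]
```

View pics/b1.png

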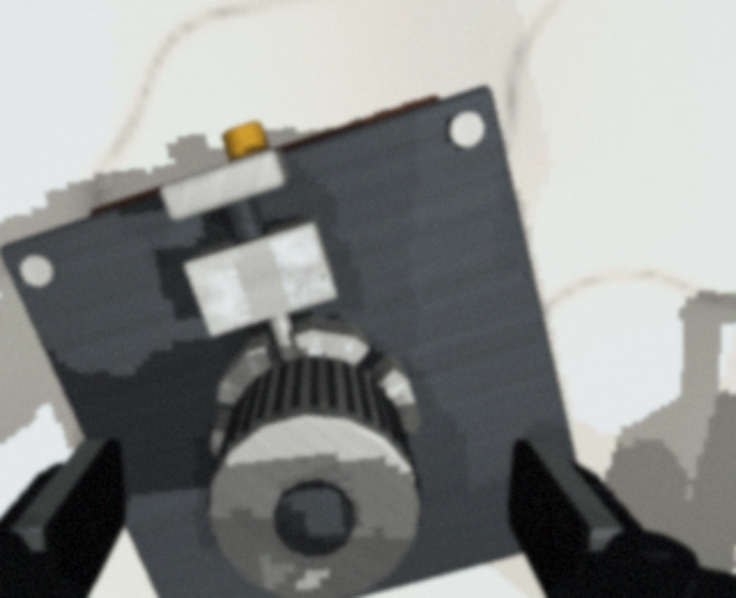

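```bash
python3 -m jog '[[[0,0,-0.03],0,0.0854],[[0,0,-0.06],0,0.0854],[[0,0,-0.08],0,0.0854],[[0.03,-0.01,-0.08],-6,0],[[0.06,-0.02,-0.08],-12,0],[[0.0953,-0.0306,-0.08],-17.4,0],[[0.0953,-0.0306,-0.08],-17.4,0],[[0.0953,-0.0306,-0.08],-17.4,0],[[0.0953,-0.0306,-0.08],-17.4,0],[[0.0953,-0.0306,-0.08],-17.4,0]]'; python3 look.py; python3 -c "
from h import *
d=bot.get_image('wrist');cv2.imwrite('pics/b2.png',d['image'])"
```

```text
time_s: 14.1
tcp_pos: [0.4685, 0.0189, 0.1877]
tool_rot: [-180.0, 0.0, -169.6]
wrist_force: [0.7, 0.2, -0.5]
finger_gap: 0.0001
t 14.1 tcp [0.4685 0.0189 0.1877] yaw -169.57 gap 0.0001 F [ 0.7  0.2 -0.5] M [-0.012 -0.014  0.031] paddle inner r mm [72.0, 76.0, 65.5, 65.5]
```

View pics/b2.png

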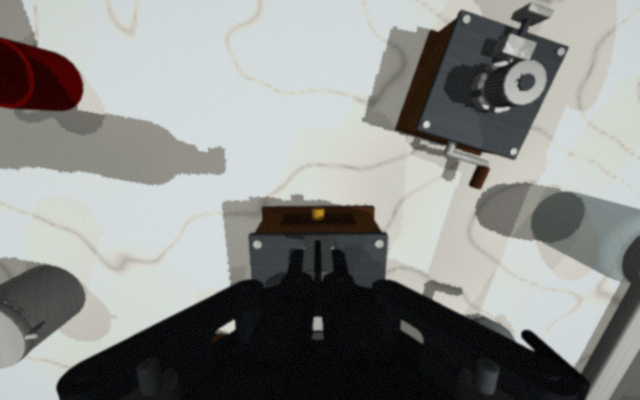

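```bash
python3 -m jog '[[[0,0,0.02],0,0],[[0,0,0.04],0,0],[[0,0,0.06],0,0],[[0,0,0.08],0,0],[[0,0,0.09],0,0],[[0,0,0.09],0,0],[[0,0,0.09],0,0],[[0,0,0.09],0,0]]'; python3 -c "
from h import *
I=[]
for n,p in(('side',(60,260)),('top',(100,300))):
  d=bot.get_image(n);u,v=map(int,proj(d,[.49,.025,.11]));I.append(cv2.resize(d['image'][v-45:v+45,u-50:u+50],(400,360),interpolation=cv2.INTER_CUBIC))
  for z in(.1,.108):
    a,b=proj(d,[.468,.019,z]);print(n,(a-u+50)*4,(b-v+45)*4)
cv2.imwrite('pics/b3.png',np.hstack(I))"
```

```text
time_s: 15.0
tcp_pos: [0.4686, 0.0189, 0.0987]
tool_rot: [180.0, 0.1, -169.6]
wrist_force: [0.3, -0.3, -0.6]
finger_gap: -0.0004
side 173.6186931742393 206.06055287023526
side 172.974305111911 196.80496542576805
top 209.4120489365614 215.86922447786083
top 209.13896641153246 213.9471235426147
```

View pics/b3.png

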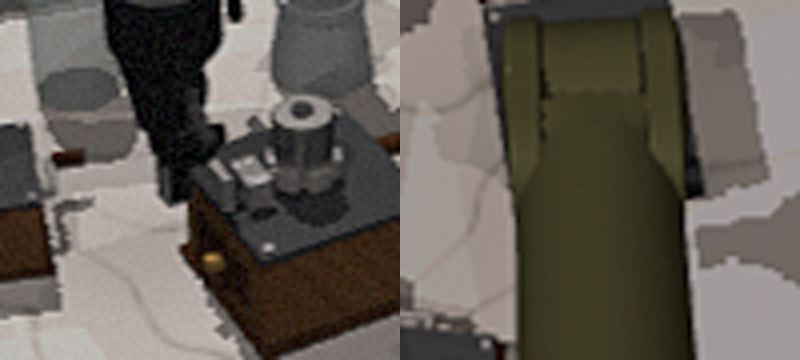

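```bash
python3 -m jog '[[[0,0,0.005],0,0],[[-0.005,0,0.005],0,0],[[-0.010,0,0.005],0,0],[[-0.015,0,0.005],0,0],[[-0.015,0,0.005],0,0]]'; for i in 1 2 3 4; do python3 -m jog '[[[-0.001,0,0],0,0]]' | grep -E 'pos|force'; done
```

```text
time_s: 15.6
tcp_pos: [0.4834, 0.0216, 0.0928]
tool_rot: [-180.0, 0.0, -169.5]
wrist_force: [0.4, 0.1, 0.0]
finger_gap: 0.0003
tcp_pos: [0.4834, 0.0216, 0.0926]
wrist_force: [-0.4, 0.0, 0.4]
tcp_pos: [0.4843, 0.0218, 0.0926]
wrist_force: [-0.6, -0.5, 0.2]
tcp_pos: [0.4853, 0.022, 0.0926]
wrist_force: [0.9, -0.3, 0.1]
tcp_pos: [0.4863, 0.0222, 0.0927]
wrist_force: [-0.6, -0.2, -0.1]
```

```bash
for i in 1 2 3 4 5 6; do python3 -m jog '[[[-0.001,0,0],0,0]]' | grep -E 'pos|force'; done
```

```text
tcp_pos: [0.4872, 0.0224, 0.0926]
wrist_force: [-1.6, 0.3, 0.5]
tcp_pos: [0.488, 0.0225, 0.0926]
wrist_force: [-1.1, -0.1, 0.9]
tcp_pos: [0.489, 0.0227, 0.0926]
wrist_force: [-1.2, -0.5, 0.6]
tcp_pos: [0.49, 0.0229, 0.0926]
wrist_force: [-1.9, -0.2, 2.3]
tcp_pos: [0.4909, 0.0231, 0.0926]
wrist_force: [-1.5, 0.2, 2.4]
tcp_pos: [0.4919, 0.0232, 0.0925]
wrist_force: [-3.4, -1.0, 2.8]
```

```bash
cat > sv.py <<'E'
from h import *
import sys
d=bot.get_image('side');u,v=map(int,proj(d,[.52,.025,.11]));cv2.imwrite(sys.argv[1],cv2.resize(d['image'][v-40:v+40,u-50:u+50],(800,600),interpolation=cv2.INTER_CUBIC))
E
python3 sv.py pics/c1.png
```

```text
(no output)
```

View pics/c1.png

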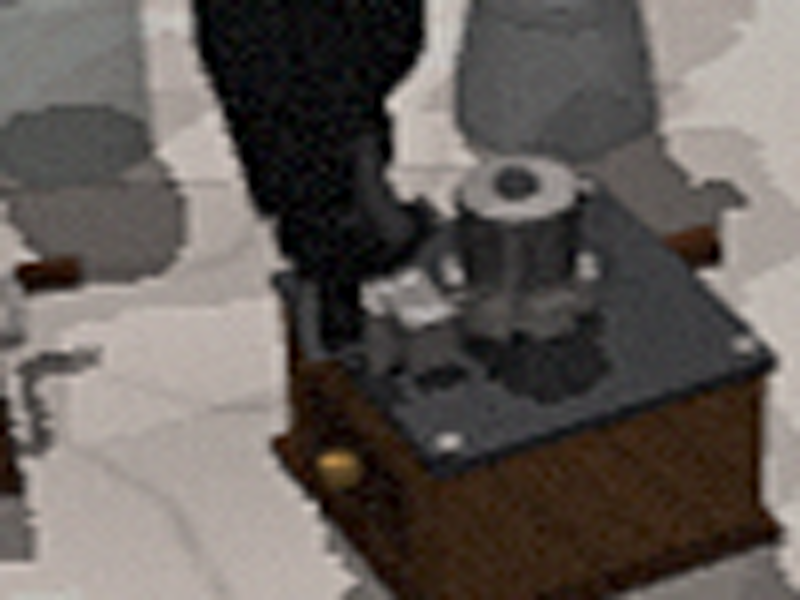

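```bash
python3 - <<'E'
from h import *
d=bot.get_image('side');u0,v0=map(int,proj(d,[.52,.025,.11]))
c=np.array([.566,.037]);a=np.radians(10.4);x=np.array([np.cos(a),np.sin(a)]);y=np.array([-x[1],x[0]])
for t in(9.5,12,14):
  for r,l,z in((78,-13,.121),(70,-13,.121),(78,-13,.093),(70,-13,.093),(78,13,.121)):
    u,v=proj(d,[*(c-(r-t)/1000*x+l/1000*y),z]);print(t,r,l,z,round((u-u0+50)*8),round((v-v0+40)*7.5))
s=bot.get_state();print(s['tcp_pos'],s['wrist_force'],s['moment'])
for z in(.1,.106):
  u,v=proj(d,[*s['tcp_pos'][:2],z]);print('tip',(u-u0+50)*8,(v-v0+40)*7.5)
b=bot.get_image('wrist')['image'];cv2.imwrite('pics/c2.png',cv2.convertScaleAbs(cv2.resize(b[180:380,220:420],(600,600)),alpha=3))
E
```

```text
9.5 78 -13 0.121 356 312
9.5 70 -13 0.121 377 305
9.5 78 -13 0.093 359 373
9.5 70 -13 0.093 380 366
9.5 78 13 0.121 323 274
12 78 -13 0.121 362 310
12 70 -13 0.121 384 303
12 78 -13 0.093 366 371
12 70 -13 0.093 386 364
12 78 13 0.121 329 272
14 78 -13 0.121 368 308
14 70 -13 0.121 389 302
14 78 -13 0.093 371 369
14 70 -13 0.093 392 363
14 78 13 0.121 334 270
[0.49209531 0.02327682 0.09256929] [-2.30456253  0.02770968  1.50689803] [-0.01914324  0.58621033  0.05028014]
tip 324.30166091273804 344.16456864423117
tip 323.52511119913606 331.1926708611019
```

View pics/c2.png

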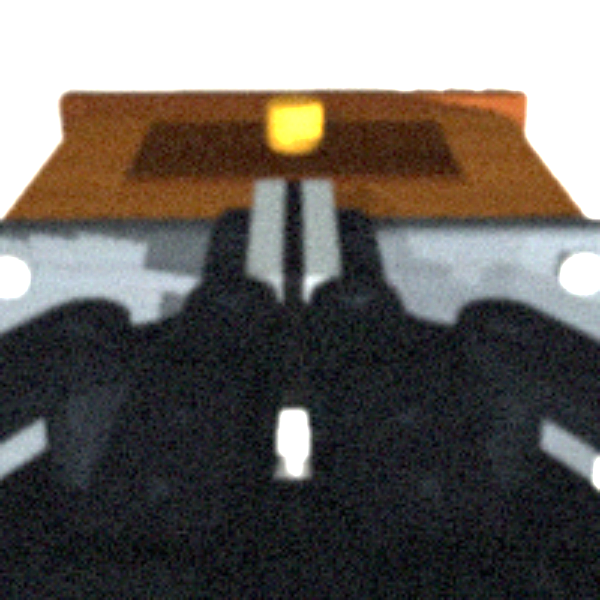

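```bash
for i in 1 2 3 4; do python3 -m jog '[[[-0.001,0,0],0,0]]' | grep -E 'pos|force'; done; python3 sv.py pics/c3.png
```

```text
tcp_pos: [0.4929, 0.0234, 0.0926]
wrist_force: [-3.2, 0.4, 1.6]
tcp_pos: [0.4939, 0.0236, 0.0925]
wrist_force: [-3.8, -0.1, 2.1]
tcp_pos: [0.4949, 0.0238, 0.0925]
wrist_force: [-4.5, 0.4, 2.4]
tcp_pos: [0.4949, 0.0238, 0.0925]
wrist_force: [-9.2, -0.9, 5.9]
```

View pics/c3.png

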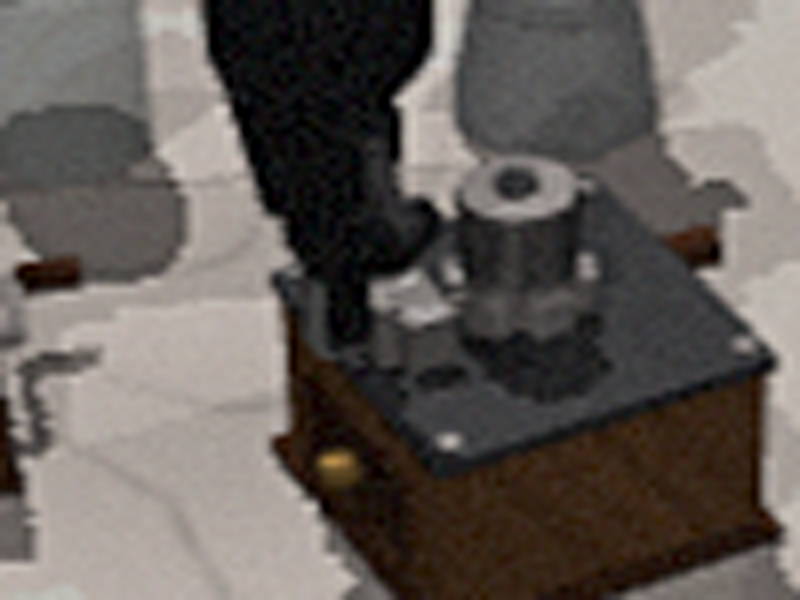

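```bash
python3 -m jog '[[[-0.0005,0,0],0,0],[[-0.0005,0,0],0,0],[[-0.0005,0,0],0,0]]'; python3 -m jog '[[[0.005,0,0],0,0],[[0.02,0,0],0,0],[[0.04,0,0],0,0],[[0.04,0,-0.04],0,0],[[0.04,0,-0.08],0,0],[[0.035,0,-0.1],0,0.02],[[-0.01,0,-0.1],0,0.0854],[[-0.04,0,-0.1],0,0.0854],[[-0.04,0,-0.1],0,0.0854],[[-0.04,0,-0.1],0,0.0854],[[-0.04,0,-0.1],0,0.0854]]';python3 look.py pics/e1.png; python3 sv.py pics/e2.png
```

```text
time_s: 17.5
tcp_pos: [0.4949, 0.0238, 0.0924]
tool_rot: [180.0, -0.2, -169.6]
wrist_force: [-7.6, -1.3, 5.8]
finger_gap: -0.0003
time_s: 18.6
tcp_pos: [0.5355, 0.031, 0.1924]
tool_rot: [180.0, -0.0, -169.6]
wrist_force: [-0.5, -1.3, -0.0]
finger_gap: 0.0845
t 18.6 tcp [0.5355 0.031  0.1924] yaw -169.58 gap 0.0845 F [-0.5 -1.3 -0. ] M [-0.066  0.028  0.01 ] paddle inner r mm [80.0, 80.0, 80.0, 80.5]
```

View pics/e1.png

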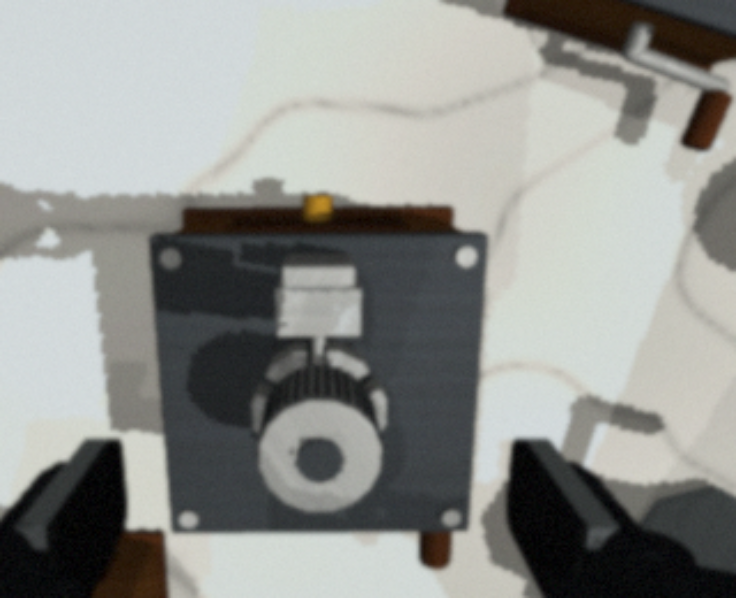

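View pics/e2.png

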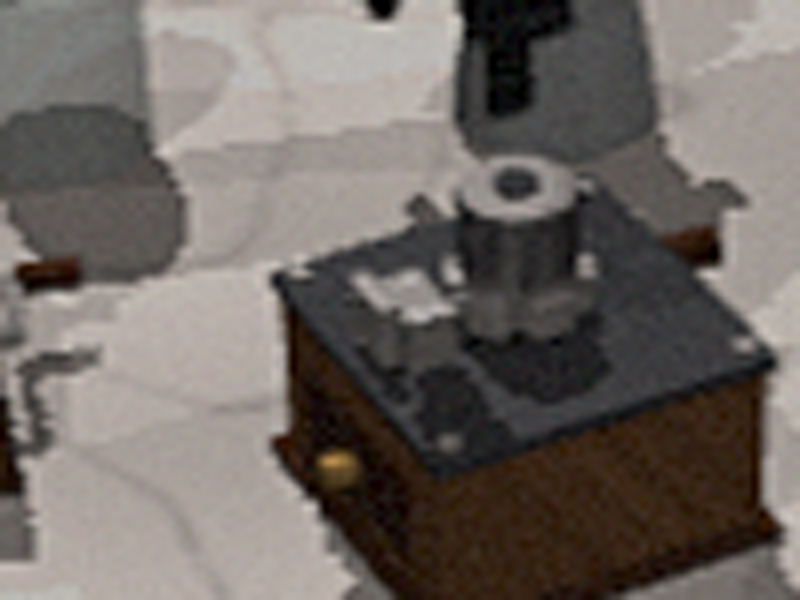

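```bash
python3 - <<'E'
from h import *
d=bot.get_image('wrist');c=np.array([.566,.037])
for row in(266,288):
  p=plane(d,180+318/2.3,60+row/2.3,.121);print(row,np.linalg.norm(p[:2]-c))
p=plane(d,180+319/2.3,60+458/2.3,.148);print(p)
s=bot.get_state();print(s['time_s'],s['wrist_force'])
E
```

```text
266 0.059873572234015196
288 0.05202039456074279
[0.56637802 0.03704812 0.148     ]
18.75 [-0.19307484 -0.0153205   1.04891489]
```

Paddle outer face is at 59.9 mm and inner face at 52.0 mm from the axis, against 60 and 52 expected fully home. The arm is clear.

```bash
python3 -c "
from workcell import bot
print(bot.sign_off())"
```

```text
the job is handed in; nothing more can be done
None
```

The grinder is set one notch finer and the locking pin is home. I handed the job in at about 19 s. The sign-off gives no verdict.

- **Nut:** I turned it clockwise about 30° (0.52 rad), at a steady moment of about 0.45 N m. The pin clicked in during the last two 1° steps, when the paddle jumped from 66.5 to 60.5 mm from the axis (about 9.5 mm travel). The moment did not rise, so the nut was never driven against the hard stop. I then let go of the nut.
- **Pin:** I pushed it with the closed fingertips at 2–5 N until it stopped dead; the wrist force reached about 11 N. The last wrist picture puts the paddle's outer face 59.9 mm from the nut's axis, against 60 mm expected fully home.
- **At hand-in:** the arm was clear of everything with no contact force. The arm stayed well clear of the moka pot, cup, tin and jar, but I did not measure them again at the end.

**Disagreement with the spec:** with the fingers nearly closed, the tips touched the nut's top about 10 mm above the reported TCP, not 25 mm below it as stated. My first attempt to grip therefore closed on air above the nut. I found the true offset with a gentle touch of about 14 N on the nut's top and used it for the rest of the job.

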